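# Hold the inspection lamp's sprung shutter half open behind a bottle

### The job

Stand the small white glue bottle upright in the middle of the round pedestal in front of the inspection lamp and let go of it. Then slide the lamp's sprung shutter by its tab, against the spring, to half open (the long index line) and keep holding it there: the program finishes while the fingers still hold the shutter. Leave the bottle standing on the pedestal, and do not disturb the other things on the table.

Things in the scene. Friction and masses are not known exactly. Their poses are not given: they have to be found in the camera images.
- bottle_center (a point): Half-way up the round body of the loose small glue bottle: white, 32 mm diameter, 40 to 75 g, straight body 68 mm high, with an orange nozzle on top (85 mm overall). It starts upright on the table beside the oil can (the two may have swapped places). This point lies on its axis 35 mm above its underside.
- bottle: The same glue bottle; origin at the centre of its underside, z axis up along the bottle.
- lamp: Inspection lamp fixed to the table: a grey box housing 80 x 160 mm, top 98 mm above the table, on a dark steel base plate 200 x 190 mm, 8 mm thick. Origin on the table surface; own -x is the front (window and pedestal side, roughly towards the robot), +y is the way the shutter opens, z up. Housing spans own x -25 to +55 mm, y -80 to +80 mm. Position and yaw vary.
- pedestal_top (a point): Centre of the flat top of the round steel pedestal in front of the lamp's window: a disc 44 mm in diameter, 38 mm above the table, fixed at (-105, -35) mm in the lamp's own x, y. 70 mm in front of the shutter.
- shutter (a joint): Travel of the lamp's sliding shutter in m: 0 closed (the spring holds it there), 0.060 fully open, so half open is 0.030. It slides along the lamp's own +y axis. The spring pushes it closed with about 3 N at 0, 9 N at half and 15 N at full travel; let go, it shuts again.
- tab_center (a point): Centre of the upright black tab fixed on top of the shutter, which moves with it: 20 mm along the lamp's x, 12 mm along its y, 40 mm high, from 104 to 144 mm above the table, nothing else standing beside or above it. At own (-33.5, -35) mm of the lamp when closed. Three black index lines on the housing top just behind the tab mark the tab's middle when closed, half open (the long line) and fully open.
- oil_can_center (a point): Bystander: oil can with a long thin spout, loose, 38 mm diameter, 118 mm high overall; point on its axis 40 mm above its underside.
- thimble_center (a point): Bystander: loose dark brown leather thimble roll, 32 mm diameter, 58 mm high, standing; its centre.
- tape_center (a point): Bystander: loose roll of tape lying flat, 46 mm diameter, 12 mm high; its centre.
- cup_center (a point): Bystander: loose milky plastic cup, 63 mm diameter, 60 mm high; its centre.

How it is judged:
On the way:
1. the bottle stands upright on the pedestal, let go, with the shutter still shut (horizontal distance between bottle and pedestal_top below 0.01 m and z of bottle in the frame of pedestal_top between -0.004 and 0.004 m and angle between bottle's own z axis and vertical below 0.1 rad and contact force between bottle and the fingers below 0.05 N and value of joint shutter below 0.005 m), for 0.2 s.
At the end, for the whole second after the job is handed in: The fingers hold the shutter (over 3 N) at rest at half travel, 30 mm within 5 mm, through the last second, while the bottle stands free, upright (within 0.1 rad) and at rest on the pedestal, its axis within 10 mm of the pedestal's centre (value of joint shutter between 0.025 and 0.035 m and velocity of joint shutter between -0.01 and 0.01 m/s and contact force between the fingers and shutter above 3 N and horizontal distance between bottle and pedestal_top below 0.01 m and z of bottle in the frame of pedestal_top between -0.004 and 0.004 m and angle between bottle's own z axis and vertical below 0.1 rad and linear speed of bottle below 0.02 m/s and contact force between bottle and the arm below 0.05 N and contact force between bottle and the fingers below 0.05 N); the arm keeps its last pose, push and grip.
It fails at once if a bystander is pushed away or knocked over (moved more than 30 mm) (distance of any of oil_can_center, thimble_center, tape_center, cup_center from where it was at the start of the episode above 0.03 m).
It fails at once if the bottle is tipped over (angle between bottle's own z axis and vertical above 0.7 rad).
It also fails if it takes over 54 s, if anything falls off the work surface, if the arm or the gripper's body presses on something with over 40 N, if the wrist force passes 120 N, or if a joint passes its speed limit or range.

### The arm

A 6-joint arm with a two-finger parallel gripper is mounted at the origin on a cart in front of the work surface, level with it; the furniture and walls round the work are solid. World frame = base frame: x ahead of the robot, y to its left, z up, the work surface at z = 0. Lengths are in m, angles in rad, forces in N, time in s.
With the tool pointing down it reaches from about 0.225 to 0.875 m from the base axis. Payload 3.4 kg.
Tool frame: the origin (TCP) lies on the centre line of the jaws, within the pads' length; the fingertips stand 19 mm ahead of it and the grasp point (between the pads) is the TCP; z points along the fingers, y is the direction in which the jaws open and shut (so a half turn about z gives the same grasp; the last joint's range is limited). The gripper opens to 85 mm and grips with 20 to 120 N. Pads are 22 mm wide; open, the fingers measure 114 mm over their backs; the gripper's body (76 mm by 85 mm) begins 54 mm behind the grasp point. The pads swing forward as they close: fully open they stand 13 mm farther back than shut.
Start: joints at [-1.378, 0.276, 1.505, -0, 1.361, -0.121], TCP at [0.177, -0.547, 0.25] pointing down, gripper open.
Joint ranges: [-2.89, 2.89], [-0.75, 2.08], [0.22, 2.7], [-1.18, 4.32], [0.11, 2.71], [-2.7, 2.7]. Speed limits (rad/s): [2.57, 2.57, 3.14, 3.14, 3.14, 3.14].

### API

Orientations are given as a unit quaternion [w, x, y, z].
In Python, from rig import monitor, eyes, manip, models gives the robot as it stands.
- The arm moves only by the tool send_rows, never from a script. Its argument "deltas" is a list of rows, each an object with "dp": the shift along the world's x, y, z each as a share of 0.12 m, from -1 to 1, a list of three; "rotation": the turn, a rotation vector about the world's x, y, z each as a share of 0.5 rad, from -1 to 1, a list of three. In form: [{"dp": [dx, dy, dz], "rotation": [rx, ry, rz]}, ...]. A call has 1 to 12 rows; each row is the pose to reach, as a shift and turn from the pose commanded when the call began; what a row does not reach only later rows make up. A row lasts 1/12 s, in which the tool goes at most 41.7 mm and 7.16 degrees, less where a joint would pass 70% of its speed; a pose out of reach is approached as far as the arm can. A call with a number of a shift or a turn outside -1 to 1 is refused whole. A call with a gripper value outside its range is refused whole. "fingers" is the closure, from -1 (fully open) to 1 (shut), set as the call begins (left out, the last holds). The fingers move at their own pace and stop on an object; "grip_force" is the grip in N (left out, the last holds). Time passes only in rows, so rows that repeat a pose let the fingers close. It gives the time, the measured TCP pose, the force and the opening at its end, in the units of the state.
- monitor.get_state(): the state, without advancing time (a new reading comes with each control period).
- eyes.get_image(name): name is "scene" or "top"; returns a dict with "color" (480x640x3 uint8, red, green, blue), "depth" (480x640 float32, m along the optical axis (not along the pixel's ray), 0 where there is no reading), "mtx" (3x3 intrinsics, pixels), "k1" (the pictures are not rectified: a ray, as slopes to the right and down, at radius r is drawn at 1 + k1 r^2 times it, then the intrinsics apply), "rvec" (rotation vector, rad) and "tvec" (3), from world to camera coordinates, as OpenCV has them. Camera axes: x right, y down, z forward; pixel columns grow to the right and rows downward; lengths in m; the calibration is good to about 2 mm. A picture is of the moment at which its call begins.
- manip.sign_off(): hands the job in, once; it reports no verdict.
Trained networks look in a picture, given as the dict that the camera call returned (one of the last four; its "shot" number tells which), for a name from the list of things; names that differ only in an ending like _2 or _b are one class to them, and where a whole thing is asked for, a point or a joint stands for the part that bears it (a point fixed in the world has none). Each returns a list of dicts, best first, with "score" (0 to 1); they miss things now and then, are a little off and sometimes report something else, mostly with a low value. They report only what shows in the picture. A call takes as long as a camera call.
- models.find_in(name, picture): "box" ([left, top, right, bottom] in pixels, round what is visible of it).
The state is a dict: "clock": time; "qpos": joint angles; "qd": joint speeds; "effort": joint torques, N m; "position": TCP position; "ee_rot": TCP orientation; "contact_force": force on the tool from outside, world axes, zero at the start; "moment": the same for the moment, N m; "width": finger opening in m.
Only numpy, scipy, OpenCV 4.12 (cv2) and the standard library are available. Lean on these libraries where they do the work, as an engineer would, in place of code of your own. Each camera call takes 0.05 s, during which the arm holds its last target.

## Working session

There is one attempt and no reset: what is moved stays moved. The work goes in short steps, Python scripts to look and compute and a tool call to move; the robot and the scene stay as the last step left them, time stands still between calls to the robot, and variables do not carry over. Pictures are saved under pics/ and viewed, and the job is handed in when it is done.

Besides the shell and the picture viewer there is one more tool, called as a command line: name --argument value ..., lists and objects as JSON in quotes. send_rows: Moves the arm, as the interface text tells. Its arguments: {"type":"object","properties":{"deltas":{"type":"array","items":{"type":"object","properties":{"dp":{"type":"array","items":{"type":"number"}},"rotation":{"type":"array","items":{"type":"number"}}}}},"fingers":{"type":"number"},"grip_force":{"type":"number"}},"required":["deltas"]}

```bash
mkdir -p pics; ls; cat > h.py <<'E'
from rig import monitor, eyes, manip, models
import numpy as np, cv2
def R_t(p):
    R,_=cv2.Rodrigues(np.array(p['rvec'],float)); return R,np.array(p['tvec'],float).ravel()
def ray(p,u,v):
    K=np.array(p['mtx']);k=float(p['k1'])
    d=np.array([k,0,0,0,0.])
    q=cv2.undistortPoints(np.array([[[u,v]]],float),K,d).ravel()
    return np.array([q[0],q[1],1.])
def back(p,u,v,depth=None):
    if depth is None: depth=p['depth'][int(v),int(u)]
    R,t=R_t(p); return R.T@(ray(p,u,v)*depth-t)
def onz(p,u,v,z):
    R,t=R_t(p); c=-R.T@t; d=R.T@ray(p,u,v); return c+d*(z-c[2])/d[2]
def proj(p,X):
    o,_=cv2.projectPoints(np.array(X,float).reshape(-1,1,3),np.array(p['rvec'],float),np.array(p['tvec'],float),np.array(p['mtx']),np.array([float(p['k1']),0,0,0,0])); return o.reshape(-1,2)
def cloud(p):
    K=np.array(p['mtx']);h,w=p['depth'].shape
    uv=np.stack(np.meshgrid(np.arange(w),np.arange(h)),-1).reshape(-1,1,2).astype(float)
    q=cv2.undistortPoints(uv,K,np.array([float(p['k1']),0,0,0,0])).reshape(h,w,2)
    c=np.dstack([q,np.ones((h,w))])*p['depth'][...,None]
    R,t=R_t(p); return (c-t)@R
def save(p,n): cv2.imwrite('pics/'+n,p['color'][:,:,::-1])
E
python3 - <<'E'
from h import *
print(monitor.get_state())
for n in ['scene','top']:
    p=eyes.get_image(n); save(p,n+'0.png'); np.savez(n+'0.npz',**p)
    R,t=R_t(p);print(n,-R.T@t)
    for o in ['bottle','lamp','shutter','oil_can_center','thimble_center','tape_center','cup_center']:
        for r in models.find_in(o,p)[:2]:
            print(o,r)
E
```

```text
pics
{'clock': 0.0, 'qpos': array([-1.37800360e+00,  2.76614160e-01,  1.50613126e+00, -2.11289759e-05,
        1.36069948e+00, -1.20998713e-01]), 'qd': array([ 2.32424002e-04, -4.62627011e-04,  5.76741980e-04,  1.40520335e-03,
        4.05501899e-04,  2.55711489e-05]), 'effort': array([-7.66378798e-04, -4.16780591e+01, -2.45810312e+01, -9.11572147e-05,
        1.11699250e-02, -9.29043125e-06]), 'position': array([ 0.17737744, -0.54644031,  0.2494295 ]), 'ee_rot': array([-9.25153532e-04,  9.87716325e-01,  1.56254930e-01, -4.35613094e-05]), 'contact_force': array([-0.52616018, -1.05406241, -0.38436619]), 'moment': array([0.01515043, 0.05591385, 0.028695  ]), 'width': 0.08512519310688571}
scene [0.1002638  0.71347454 0.89543915]
bottle {'box': [246.8, 364.8, 263.3, 389.5], 'score': 0.93}
lamp {'box': [291.9, 200.7, 377.3, 278.0], 'score': 0.96}
shutter {'box': [335.2, 201.2, 350.3, 241.7], 'score': 0.46}
oil_can_center {'box': [277.3, 304.6, 293.0, 334.4], 'score': 0.95}
thimble_center {'box': [381.5, 195.0, 391.6, 216.7], 'score': 0.47}
tape_center {'box': [338.6, 186.7, 348.1, 201.0], 'score': 0.63}
cup_center {'box': [238.4, 282.8, 260.1, 316.5], 'score': 0.65}
top [ 0.31660892 -0.06797236  1.04974605]
bottle {'box': [149.8, 257.0, 172.3, 272.2], 'score': 0.51}
oil_can_center {'box': [217.4, 241.0, 242.9, 260.2], 'score': 0.68}
thimble_center {'box': [455.9, 246.3, 477.1, 263.4], 'score': 0.77}
tape_center {'box': [456.8, 183.4, 478.2, 203.3], 'score': 0.49}
cup_center {'box': [222.0, 191.2, 248.5, 220.1], 'score': 0.95}
```

View pics/scene0.png

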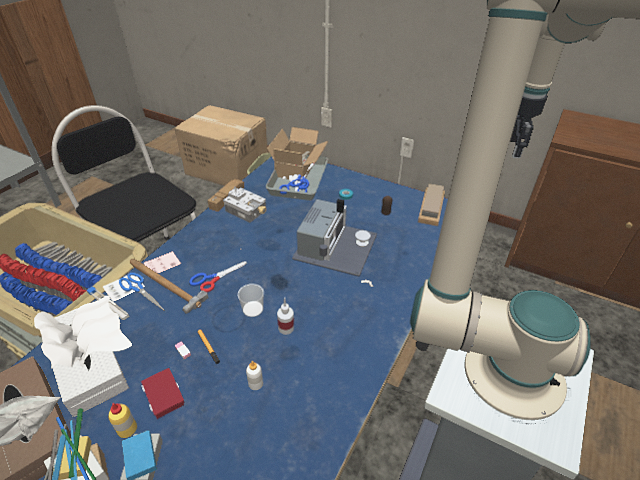

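View pics/top0.png

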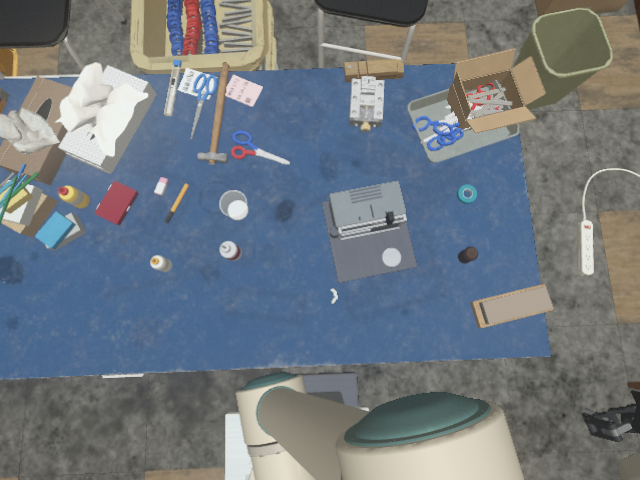

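The top view shows the bottle at about (160,263), the oil can at (230,250), the pedestal disc at (391,257) and the tab at (390,217). In the scene view, the bottle is at (254,376) and the lamp at (335,240).

```bash
python3 - <<'E'
from h import *
for n in ['top','scene']:
    p=dict(np.load(n+'0.npz')); C=cloud(p); col=p['color'].astype(int)
    g=(p['depth']>0)
    print(n)
    # housing top
    X=C.reshape(-1,3); G=g.ravel()
    inw=G&(X[:,0]>0.2)&(X[:,0]<.75)&(X[:,1]<0.05)&(X[:,1]>-.45)
    m=inw&(abs(X[:,2]-.098)<.005)
    c,s,a=cv2.minAreaRect((X[m,:2]*1000).astype(np.float32)); print('housing',m.sum(),c,s,a)
    m=inw&(abs(X[:,2]-.038)<.004)
    Q=X[m]; 
    print('z38',m.sum(),np.median(Q,0) if m.sum() else 0)
    if n=='top':
        b=g[246:268,380:403]&(abs(C[246:268,380:403,2]-.038)<.005); q=C[246:268,380:403][b]
        (cc,r)=cv2.minEnclosingCircle((q[:,:2]*1000).astype(np.float32)); print('ped',q.mean(0),cc,r)
    m=inw&(X[:,2]>.125)&(X[:,2]<.16); Q=X[m]; print('tab',m.sum(),Q.mean(0),Q.min(0),Q.max(0))
    for nm,box in (('bottle',(145,250,178,278) if n=='top' else (244,355,268,392)),('oil',(215,236,246,264) if n=='top' else (272,295,298,338)),
      ('cup',(216,186,252,224) if n=='top' else (235,280,268,320))):
        u0,v0,u1,v1=box; q=C[v0:v1,u0:u1][g[v0:v1,u0:u1]]; q=q[(q[:,2]>.012)&(q[:,2]<.13)]
        (cc,r)=cv2.minEnclosingCircle((q[:,:2]*1000).astype(np.float32)); print(nm,len(q),q.mean(0),q.max(0),cc,r)
E
python3 - <<'E'
import cv2
a=cv2.imread('pics/top0.png')[170:290,310:430]; b=cv2.imread('pics/top0.png')[230:280,130:250]
c=cv2.imread('pics/scene0.png')[190:280,280:400]
import numpy as np
cv2.imwrite('pics/crop0.png',np.hstack([cv2.resize(a,(390,390),interpolation=2),cv2.resize(c,(400,390),interpolation=2)]))
E
```

```text
top
housing 2666 (586.5692138671875, -177.38275146484375) (95.27220916748047, 159.822265625) 9.158838272094727
z38 469 [ 0.48809421 -0.2411302   0.038319  ]
ped [ 0.48072798 -0.2299307   0.03919467] (481.3434753417969, -230.0596466064453) 21.85392189025879
tab 203 [ 0.34602744 -0.0817524   0.14604077] [ 0.20390513 -0.22485644  0.12514663] [0.56062052 0.04949421 0.15984482]
bottle 264 [0.48359175 0.29484465 0.05249909] [0.50188027 0.31486067 0.08526439] (485.8448486328125, 299.6015625) 16.750125885009766
oil 306 [0.50588198 0.13481665 0.06111251] [0.527176   0.15841245 0.11969286] (510.48626708984375, 139.18055725097656) 20.050392150878906
cup 403 [0.62283991 0.13282416 0.04073047] [0.64776944 0.15968812 0.06443559] (617.0629272460938, 129.18502807617188) 31.550100326538086
scene
housing 1058 (582.5001831054688, -174.28176879882812) (94.38985443115234, 165.6920166015625) 9.112439155578613
z38 296 [ 0.48355891 -0.22791646  0.03776543]
tab 60 [ 0.54702897 -0.21397546  0.13655363] [ 0.5366926  -0.22332183  0.12553952] [ 0.55845872 -0.20904514  0.14629547]
bottle 333 [0.47944725 0.30693649 0.04835298] [0.49943486 0.31739325 0.08494387] (483.9639587402344, 302.13275146484375) 15.974494934082031
oil 380 [0.50187685 0.14966097 0.0540427 ] [0.52410242 0.16219553 0.11664995] (506.0389709472656, 143.51622009277344) 19.644716262817383
cup 588 [0.61542692 0.12892952 0.03876797] [0.64565824 0.16190923 0.06333818] (614.8709716796875, 130.61659240722656) 33.2288818359375
```

View pics/crop0.png

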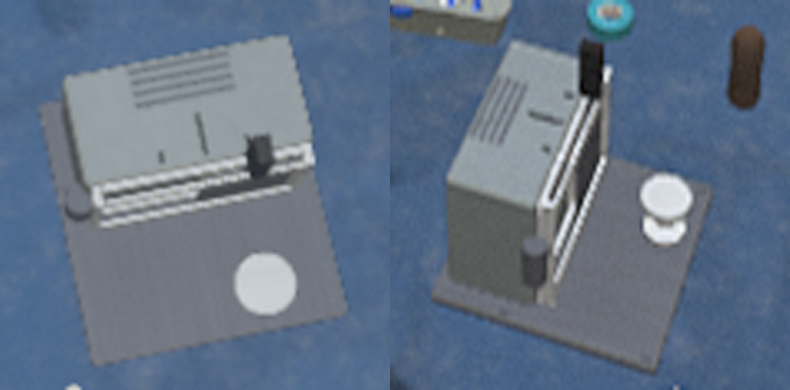

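send_rows --deltas '[{"dp": [0.1, 0.3, 0], "rotation": [0, 0, -0.1]}, {"dp": [0.2, 0.6, 0], "rotation": [0, 0, -0.2]}, {"dp": [0.32, 0.9, 0], "rotation": [0, 0, -0.31]}]' --fingers -1 --grip_force 30

```text
clock: 1.05
position: [0.2157, -0.438, 0.2499]
ee_rot: [-0.0, 0.997, 0.077, -0.0]
contact_force: [-0.4, -0.2, 0.7]
width: 0.0852
```

send_rows --deltas '[{"dp": [0.1, 0.3, 0], "rotation": [0, 0, 0]}, {"dp": [0.2, 0.6, 0], "rotation": [0, 0, 0]}, {"dp": [0.32, 0.9, 0], "rotation": [0, 0, 0]}]'

```text
clock: 1.3
position: [0.2543, -0.3292, 0.2504]
ee_rot: [0.0, 0.997, 0.079, 0.0]
contact_force: [1.1, 0.1, 0.4]
width: 0.0852
```

send_rows --deltas '[{"dp": [0.1, 0.3, 0], "rotation": [0, 0, 0]}, {"dp": [0.2, 0.6, 0], "rotation": [0, 0, 0]}, {"dp": [0.32, 0.9, 0], "rotation": [0, 0, 0]}]'

```text
clock: 1.55
position: [0.2926, -0.2212, 0.2505]
ee_rot: [0.0, 0.997, 0.079, 0.0]
contact_force: [1.0, -0.3, 0.4]
width: 0.0852
```

send_rows --deltas '[{"dp": [0.1, 0.3, 0], "rotation": [0, 0, 0]}, {"dp": [0.2, 0.6, 0], "rotation": [0, 0, 0]}, {"dp": [0.32, 0.9, 0], "rotation": [0, 0, 0]}]'

```text
clock: 1.8
position: [0.3309, -0.1132, 0.2507]
ee_rot: [0.0, 0.997, 0.079, 0.0]
contact_force: [1.0, 0.2, 0.1]
width: 0.0854
```

send_rows --deltas '[{"dp": [0.1, 0.3, 0], "rotation": [0, 0, 0]}, {"dp": [0.2, 0.6, 0], "rotation": [0, 0, 0]}, {"dp": [0.32, 0.9, 0], "rotation": [0, 0, 0]}]'

```text
clock: 2.05
position: [0.3693, -0.0051, 0.2508]
ee_rot: [0.0, 0.997, 0.079, 0.001]
contact_force: [0.8, -0.6, 0.1]
width: 0.0859
```

send_rows --deltas '[{"dp": [0.1, 0.3, 0], "rotation": [0, 0, 0]}, {"dp": [0.2, 0.6, 0], "rotation": [0, 0, 0]}, {"dp": [0.32, 0.9, 0], "rotation": [0, 0, 0]}, {"dp": [0.32, 0.9, 0], "rotation": [0, 0, 0]}]'

```text
clock: 2.38
position: [0.4101, 0.107, 0.2507]
ee_rot: [-0.002, 0.997, 0.083, 0.002]
contact_force: [-0.5, -0.1, -0.4]
width: 0.0852
```

send_rows --deltas '[{"dp": [0.11, 0.28, 0], "rotation": [0, 0, 0]}, {"dp": [0.22, 0.56, 0], "rotation": [0, 0, 0]}, {"dp": [0.323, 0.83, 0], "rotation": [0, 0, 0]}]'

```text
clock: 2.63
position: [0.4471, 0.2018, 0.2506]
ee_rot: [0.0, 0.997, 0.079, 0.0]
contact_force: [1.3, -0.2, 1.0]
width: 0.0855
```

send_rows --deltas '[{"dp": [0.11, 0.28, 0], "rotation": [0, 0, 0]}, {"dp": [0.22, 0.56, 0], "rotation": [0, 0, 0]}, {"dp": [0.323, 0.837, 0], "rotation": [0, 0, 0]}, {"dp": [0.323, 0.837, 0], "rotation": [0, 0, 0]}, {"dp": [0.323, 0.837, 0], "rotation": [0, 0, 0]}, {"dp": [0.323, 0.837, 0], "rotation": [0, 0, 0]}]'

```text
clock: 3.13
position: [0.485, 0.3003, 0.2499]
ee_rot: [0.001, 0.997, 0.079, -0.001]
contact_force: [-0.1, -1.0, 0.1]
width: 0.0858
```

```bash
python3 - <<'E'
from h import *
s=monitor.get_state();print(s['position'],s['ee_rot'],s['qpos'])
n='scene'
p=eyes.get_image(n);save(p,'s1.png')
q=eyes.get_image('top');save(q,'t1.png')
for P,u in((p,'s'),(q,'t')): print(models.find_in('bottle',P)[:1],proj(P,[[.485,.301,.0],[.485,.301,.068],[.485,.301,.085]]))
p=dict(np.load('scene0.npz'));C=cloud(p);
b=(abs(C[...,2]-.0385)<.003)&(np.hypot(C[...,0]-.481,C[...,1]+.23)<.04);Q=C[b];print('ped scene',cv2.minEnclosingCircle((Q[:,:2]*1000).astype(np.float32)),Q.mean(0))
im=cv2.hconcat([cv2.resize(cv2.imread('pics/s1.png')[330:420,200:320],(400,300)),cv2.resize(cv2.imread('pics/t1.png')[200:320,100:260],(400,300))]);cv2.imwrite('pics/c1.png',im)
E
```

```text
[0.48500874 0.30028729 0.24992803] [ 6.72886438e-04  9.96838620e-01  7.94472715e-02 -6.65689345e-04] [ 4.32900225e-01  2.70198877e-01  1.51403142e+00 -8.20196393e-04
  1.35907726e+00  1.84480735e+00]
[{'box': [245.3, 364.4, 261.6, 385.0], 'score': 0.91}] [[255.24752632 384.17951411]
 [252.41026728 366.33736938]
 [251.65854741 361.61577645]]
[{'box': [149.9, 257.1, 170.2, 271.4], 'score': 0.78}] [[165.18523772 265.95611506]
 [154.53208857 261.49911798]
 [151.64062127 260.28966115]]
ped scene ((476.5343933105469, -226.72833251953125), 22.408926010131836) [ 0.47609866 -0.22733573  0.03797563]
```

View pics/c1.png

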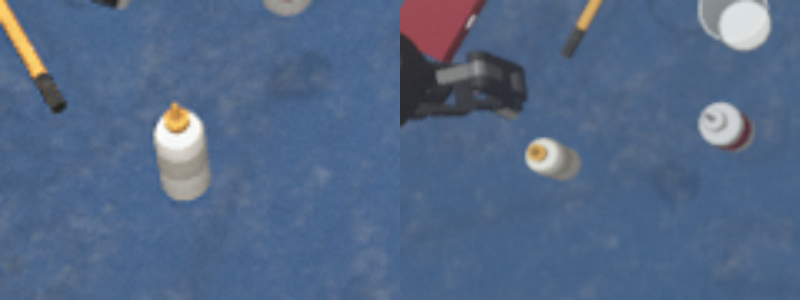

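send_rows --deltas '[{"dp": [0, 0, -0.3], "rotation": [0, 0, 0]}, {"dp": [0, 0, -0.6], "rotation": [0, 0, 0]}, {"dp": [0, 0, -0.9], "rotation": [0, 0, 0]}]'

```text
clock: 3.58
position: [0.4858, 0.3003, 0.1425]
ee_rot: [-0.001, 0.997, 0.079, 0.002]
contact_force: [0.8, 0.6, -0.4]
width: 0.0854
```

send_rows --deltas '[{"dp": [0, 0, -0.15], "rotation": [0, 0, 0]}, {"dp": [0, 0, -0.3], "rotation": [0, 0, 0]}, {"dp": [0, 0, -0.45], "rotation": [0, 0, 0]}, {"dp": [0, 0, -0.6], "rotation": [0, 0, 0]}, {"dp": [0, 0, -0.75], "rotation": [0, 0, 0]}, {"dp": [0, 0, -0.81], "rotation": [0, 0, 0]}, {"dp": [0, 0, -0.81], "rotation": [0, 0, 0]}, {"dp": [0, 0, -0.81], "rotation": [0, 0, 0]}, {"dp": [0, 0, -0.81], "rotation": [0, 0, 0]}]'

```text
clock: 4.33
position: [0.4863, 0.3012, 0.0464]
ee_rot: [-0.0, 0.997, 0.079, 0.001]
contact_force: [-0.4, -1.0, 0.3]
width: 0.0856
```

send_rows --deltas '[{"dp": [0, 0, 0], "rotation": [0, 0, 0]}, {"dp": [0, 0, 0], "rotation": [0, 0, 0]}, {"dp": [0, 0, 0], "rotation": [0, 0, 0]}, {"dp": [0, 0, 0], "rotation": [0, 0, 0]}, {"dp": [0, 0, 0], "rotation": [0, 0, 0]}, {"dp": [0, 0, 0], "rotation": [0, 0, 0]}, {"dp": [0, 0, 0], "rotation": [0, 0, 0]}, {"dp": [0, 0, 0], "rotation": [0, 0, 0]}, {"dp": [0, 0, 0], "rotation": [0, 0, 0]}, {"dp": [0, 0, 0], "rotation": [0, 0, 0]}, {"dp": [0, 0, 0], "rotation": [0, 0, 0]}, {"dp": [0, 0, 0], "rotation": [0, 0, 0]}]' --fingers 1 --grip_force 30

```text
clock: 5.33
position: [0.4856, 0.3012, 0.0456]
ee_rot: [-0.0, 0.997, 0.079, 0.0]
contact_force: [0.3, -0.1, 5.8]
width: 0.0307
```

send_rows --deltas '[{"dp": [0, 0, 0.1], "rotation": [0, 0, 0]}, {"dp": [0, 0, 0.3], "rotation": [0, 0, 0]}, {"dp": [0, 0, 0.5], "rotation": [0, 0, 0]}, {"dp": [0, 0, 0.7], "rotation": [0, 0, 0]}, {"dp": [0, 0, 0.9], "rotation": [0, 0, 0]}]'

```text
clock: 5.75
position: [0.4849, 0.3009, 0.1535]
ee_rot: [0.0, 0.997, 0.079, -0.001]
contact_force: [0.9, -0.1, -0.8]
width: 0.0305
```

send_rows --deltas '[{"dp": [0, 0, 0.2], "rotation": [0, 0, 0]}, {"dp": [0, 0, 0.4], "rotation": [0, 0, 0]}, {"dp": [0, 0, 0.6], "rotation": [0, 0, 0]}, {"dp": [0, 0, 0.7], "rotation": [0, 0, 0]}, {"dp": [0, 0, 0.7], "rotation": [0, 0, 0]}, {"dp": [0, 0, 0.7], "rotation": [0, 0, 0]}]'

```text
clock: 6.25
position: [0.4853, 0.3011, 0.2369]
ee_rot: [-0.0, 0.997, 0.079, 0.0]
contact_force: [-0.0, -0.2, -0.0]
width: 0.0307
```

```bash
python3 - <<'E'
from h import *
s=monitor.get_state();print(s['position'],s['width'])
p=eyes.get_image('scene');save(p,'s2.png');q=eyes.get_image('top');save(q,'t2.png')
print(proj(p,[s['position']]),proj(q,[s['position']]))
u,v=proj(p,[s['position']])[0].astype(int);a,b=proj(q,[s['position']])[0].astype(int)
im=cv2.hconcat([cv2.resize(cv2.imread('pics/s2.png')[v-60:v+60,u-70:u+70],(400,343)),cv2.resize(cv2.imread('pics/t2.png')[b-60:b+60,a-70:a+70],(400,343))]);cv2.imwrite('pics/c2.png',im)
E
```

```text
[0.48534486 0.30106454 0.23691524] 0.030675756296062544
[[243.87173615 313.87836117]] [[120.57950167 247.13248564]]
```

View pics/c2.png

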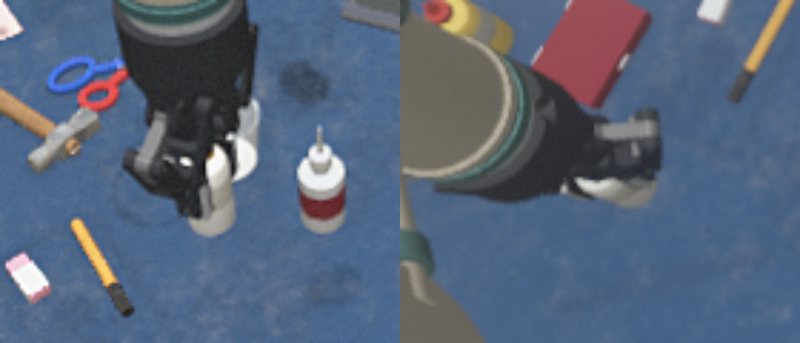

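```bash
python3 - <<'E'
from h import *
p=eyes.get_image('scene');s=monitor.get_state();P=s['position']
C=cloud(p);c=p['color'].astype(int)
white=(c.min(2)>140)&(c.max(2)-c.min(2)<60)&(p['depth']>0)&(np.linalg.norm(C-P,axis=2)<.07)
Q=C[white];print(len(Q),Q.min(0),Q.max(0))
from scipy.optimize import least_squares
Q=Q[(Q[:,2]<P[2]+.018)]
f=least_squares(lambda x:np.hypot(Q[:,0]-x[0],Q[:,1]-x[1])-.016,P[:2],loss='soft_l1',f_scale=.002);print(f.x-P[:2],np.abs(f.fun).mean())
X=[[P[0]+a,P[1],P[2]-.0456+h] for a in(0,-.005) for h in (0,.085)]
print(proj(p,X)-proj(p,[P])[0].astype(int)+[70,60])
# same fit at start
p=dict(np.load('scene0.npz'));C=cloud(p);c=p['color'].astype(int)
w=(c.min(2)>140)&(c.max(2)-c.min(2)<60)&(p['depth']>0)&(np.linalg.norm(C-[.485,.301,.035],axis=2)<.05)&(C[...,2]>.01)
Q=C[w];Q=Q[Q[:,2]<.064]
f=least_squares(lambda x:np.hypot(Q[:,0]-x[0],Q[:,1]-x[1])-.016,[.485,.301],loss='soft_l1',f_scale=.002);print(len(Q),f.x,np.abs(f.fun).mean())
E
```

```text
209 [0.46735496 0.26826459 0.19230181] [0.49443886 0.32534535 0.28259964]
[ 0.00121276 -0.00019267] 0.0017538287010785128
[[72.91617372 75.90517834]
 [68.19581069 46.27457573]
 [75.05536015 76.93135212]
 [70.47113393 47.30533837]]
177 [0.48669871 0.29910554] 0.002366738796293143
```

send_rows --deltas '[{"dp": [0, -0.15, 0], "rotation": [0, 0, 0]}, {"dp": [0, -0.4, 0], "rotation": [0, 0, 0]}, {"dp": [0, -0.65, 0], "rotation": [0, 0, 0]}, {"dp": [-0.01, -0.9, 0], "rotation": [0, 0, 0]}]'

```text
clock: 6.73
position: [0.4835, 0.192, 0.2354]
ee_rot: [0.0, 0.997, 0.08, -0.001]
contact_force: [-0.7, -0.7, -0.8]
width: 0.031
```

send_rows --deltas '[{"dp": [0, -0.25, 0], "rotation": [0, 0, 0]}, {"dp": [0, -0.5, 0], "rotation": [0, 0, 0]}, {"dp": [0, -0.75, 0], "rotation": [0, 0, 0]}, {"dp": [-0.01, -1.0, 0], "rotation": [0, 0, 0]}]'

```text
clock: 7.07
position: [0.4822, 0.0717, 0.2357]
ee_rot: [-0.0, 0.997, 0.079, -0.001]
contact_force: [0.4, -0.2, -0.4]
width: 0.0305
```

send_rows --deltas '[{"dp": [0, -0.25, 0], "rotation": [0, 0, 0]}, {"dp": [0, -0.5, 0], "rotation": [0, 0, 0]}, {"dp": [0, -0.75, 0], "rotation": [0, 0, 0]}, {"dp": [-0.01, -1.0, 0], "rotation": [0, 0, 0]}]'

```text
clock: 7.4
position: [0.4811, -0.0482, 0.2358]
ee_rot: [-0.0, 0.997, 0.079, -0.001]
contact_force: [1.2, 0.4, 0.2]
width: 0.0312
```

send_rows --deltas '[{"dp": [0, -0.25, 0], "rotation": [0, 0, 0]}, {"dp": [0, -0.5, 0], "rotation": [0, 0, 0]}, {"dp": [0, -0.75, 0], "rotation": [0, 0, 0]}, {"dp": [-0.01, -1.0, 0], "rotation": [0, 0, 0]}]'

```text
clock: 7.73
position: [0.4799, -0.1681, 0.2357]
ee_rot: [-0.001, 0.997, 0.079, -0.001]
contact_force: [0.7, 0.2, -0.4]
width: 0.031
```

send_rows --deltas '[{"dp": [0, -0.2, 0], "rotation": [0, 0, 0]}, {"dp": [0, -0.4, 0], "rotation": [0, 0, 0]}, {"dp": [-0.01, -0.51, 0], "rotation": [0, 0, 0]}, {"dp": [-0.01, -0.51, 0], "rotation": [0, 0, 0]}, {"dp": [-0.01, -0.51, 0], "rotation": [0, 0, 0]}, {"dp": [-0.01, -0.51, 0], "rotation": [0, 0, 0]}]'

```text
clock: 8.23
position: [0.479, -0.2269, 0.2365]
ee_rot: [-0.001, 0.997, 0.079, -0.001]
contact_force: [0.5, -0.6, -0.6]
width: 0.0309
```

```bash
cat > look.py <<'E'
from h import *
import sys
k=sys.argv[1]
s=monitor.get_state();P=s['position'];print(P,s['ee_rot'],s['width'],s['contact_force'])
p=eyes.get_image('scene');save(p,f's{k}.png');q=eyes.get_image('top');save(q,f't{k}.png')
np.savez(f's{k}.npz',**p);np.savez(f't{k}.npz',**q)
im=cv2.hconcat([cv2.resize(cv2.imread(f'pics/s{k}.png')[170:290,290:430],(400,343)),cv2.resize(cv2.imread(f'pics/t{k}.png')[170:290,310:450],(400,343))]);cv2.imwrite(f'pics/c{k}.png',im)
E
python3 look.py 3
```

```text
[ 0.47903757 -0.2268562   0.23650643] [-9.34615631e-04  9.96836990e-01  7.94661998e-02 -5.14394911e-04] 0.030851025463043052 [ 0.46177438 -0.57628539 -0.6252829 ]
```

View pics/c3.png

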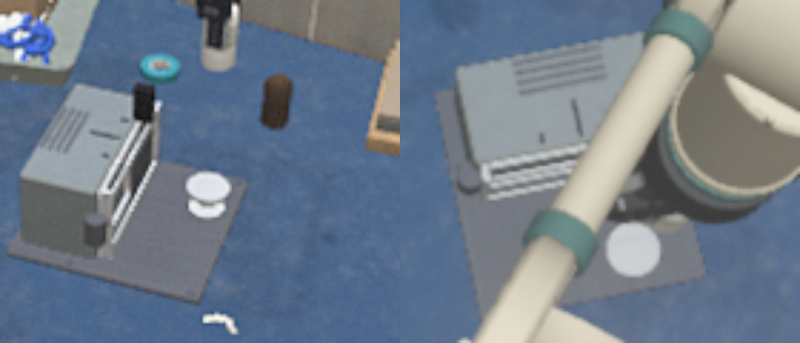

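```bash
python3 - <<'E'
from h import *
p=dict(np.load('s3.npz'));P=np.array([.4790,-.2269,.2365])
th=np.linspace(0,2*np.pi,60,endpoint=False)
im=p['color'][:,:,::-1].copy()
sc=6;u0,v0=330,150
crop=cv2.resize(im[v0:v0+90,u0:u0+90],None,fx=sc,fy=sc,interpolation=cv2.INTER_CUBIC)
for h,col in((0,(0,0,255)),(.03,(0,255,0))):
    X=[[P[0]+.016*np.cos(t),P[1]+.016*np.sin(t),P[2]-.0456+h] for t in th]
    for u,v in proj(p,X): cv2.circle(crop,(int((u-u0+.5)*sc),int((v-v0+.5)*sc)),1,col,-1)
for cx,cy,col in((.4813,-.2301,(255,0,0)),(.4765,-.2267,(0,200,0)),(.479,-.2284,(0,0,255))):
    X=[[cx+.022*np.cos(t),cy+.022*np.sin(t),.038] for t in th]
    for u,v in proj(p,X): cv2.circle(crop,(int((u-u0+.5)*sc),int((v-v0+.5)*sc)),1,col,-1)
cv2.imwrite('pics/ov3.png',crop)
E
```

```text
(no output)
```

View pics/ov3.png

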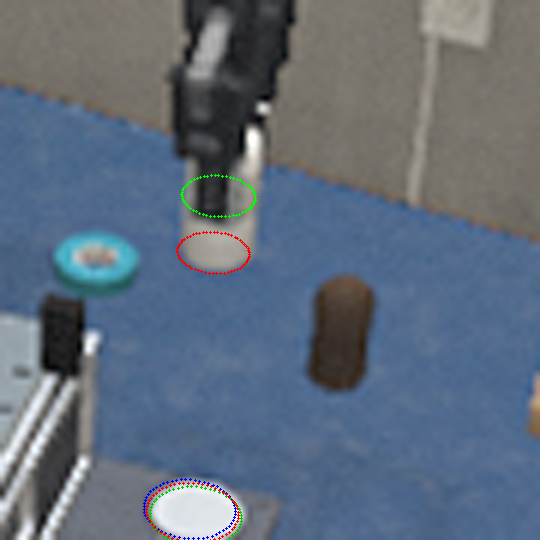

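send_rows --deltas '[{"dp": [0, 0, -0.2], "rotation": [0, 0, 0]}, {"dp": [0, 0, -0.4], "rotation": [0, 0, 0]}, {"dp": [0, 0, -0.6], "rotation": [0, 0, 0]}, {"dp": [0, 0, -0.8], "rotation": [0, 0, 0]}, {"dp": [0, 0, -0.9], "rotation": [0, 0, 0]}, {"dp": [0, 0, -0.9], "rotation": [0, 0, 0]}]'

```text
clock: 8.83
position: [0.4776, -0.2257, 0.1264]
ee_rot: [-0.002, 0.997, 0.08, -0.003]
contact_force: [0.3, 1.3, -1.1]
width: 0.0308
```

send_rows --deltas '[{"dp": [0, 0, -0.08], "rotation": [0, 0, 0]}, {"dp": [0, 0, -0.16], "rotation": [0, 0, 0]}, {"dp": [0, 0, -0.24], "rotation": [0, 0, 0]}, {"dp": [0, 0, -0.3], "rotation": [0, 0, 0]}, {"dp": [0, 0, -0.34], "rotation": [0, 0, 0]}, {"dp": [0, 0, -0.36], "rotation": [0, 0, 0]}, {"dp": [0, 0, -0.36], "rotation": [0, 0, 0]}, {"dp": [0, 0, -0.36], "rotation": [0, 0, 0]}, {"dp": [0, 0, -0.36], "rotation": [0, 0, 0]}]'

```text
clock: 9.58
position: [0.4797, -0.2284, 0.0863]
ee_rot: [0.0, 0.997, 0.079, 0.0]
contact_force: [0.6, -0.4, -1.0]
width: 0.0309
```

```bash
python3 look.py 4
```

```text
[ 0.47972526 -0.22836149  0.0862941 ] [3.17569226e-04 9.96852215e-01 7.92807538e-02 3.51181246e-04] 0.0308608123004469 [ 0.59348458 -0.41381573 -0.95559846]
```

View pics/c4.png

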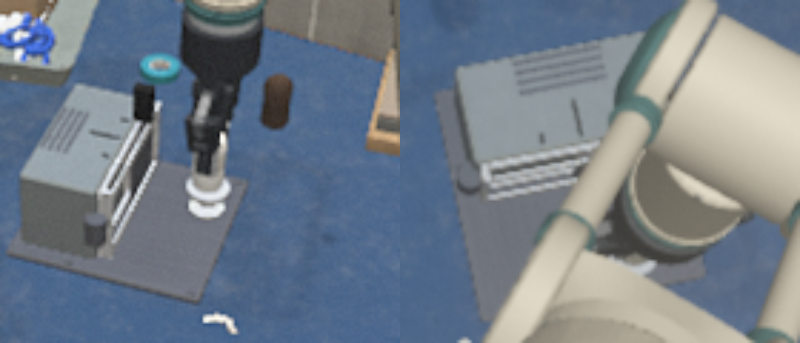

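The bottle sits over the disc, base about (209,185) in the crop with disc centre about (208,188). I'll lower it the last 2–3 mm.

send_rows --deltas '[{"dp": [0, 0, -0.008], "rotation": [0, 0, 0]}, {"dp": [0, 0, -0.016], "rotation": [0, 0, 0]}, {"dp": [0, 0, -0.02], "rotation": [0, 0, 0]}, {"dp": [0, 0, -0.02], "rotation": [0, 0, 0]}, {"dp": [0, 0, -0.02], "rotation": [0, 0, 0]}, {"dp": [0, 0, -0.02], "rotation": [0, 0, 0]}]'

```text
clock: 10.18
position: [0.4794, -0.2281, 0.0836]
ee_rot: [0.0, 0.997, 0.079, 0.0]
contact_force: [0.4, 0.3, 1.3]
width: 0.0305
```

send_rows --deltas '[{"dp": [0, 0, 0], "rotation": [0, 0, 0]}, {"dp": [0, 0, 0], "rotation": [0, 0, 0]}, {"dp": [0, 0, 0], "rotation": [0, 0, 0]}, {"dp": [0, 0, 0], "rotation": [0, 0, 0]}, {"dp": [0, 0, 0], "rotation": [0, 0, 0]}, {"dp": [0, 0, 0], "rotation": [0, 0, 0]}, {"dp": [0, 0, 0], "rotation": [0, 0, 0]}, {"dp": [0, 0, 0], "rotation": [0, 0, 0]}]' --fingers -0.5

```text
clock: 10.85
position: [0.4794, -0.2281, 0.0835]
ee_rot: [0.0, 0.997, 0.079, 0.0]
contact_force: [-0.3, -0.5, 0.6]
width: 0.0643
```

```bash
python3 look.py 5
```

```text
[ 0.47942401 -0.22811724  0.08353394] [6.38394732e-05 9.96849424e-01 7.93172163e-02 1.70536593e-05] 0.06433067361164685 [-0.26261899 -0.48419857  0.57409331]
```

View pics/c5.png

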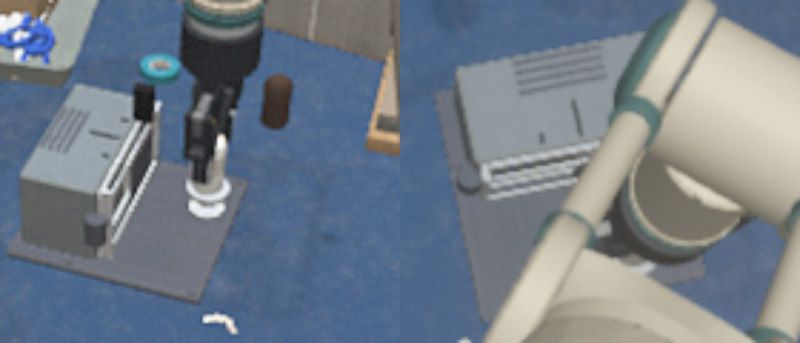

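send_rows --deltas '[{"dp": [0, 0, 0.1], "rotation": [0, 0, 0]}, {"dp": [0, 0, 0.2], "rotation": [0, 0, 0]}, {"dp": [0, 0, 0.35], "rotation": [0, 0, 0]}, {"dp": [0, 0, 0.55], "rotation": [0, 0, 0]}, {"dp": [0, 0, 0.75], "rotation": [0, 0, 0]}, {"dp": [0, 0, 0.95], "rotation": [0, 0, 0]}]'

```text
clock: 11.45
position: [0.4792, -0.228, 0.1985]
ee_rot: [-0.0, 0.997, 0.079, -0.0]
contact_force: [0.2, -0.4, -0.5]
width: 0.0637
```

send_rows --deltas '[{"dp": [0, 0, 0.15], "rotation": [0, 0, 0]}, {"dp": [0, 0, 0.3], "rotation": [0, 0, 0]}, {"dp": [0, 0, 0.3], "rotation": [0, 0, 0]}, {"dp": [0, 0, 0.3], "rotation": [0, 0, 0]}, {"dp": [0, 0, 0.3], "rotation": [0, 0, 0]}]'

```text
clock: 11.87
position: [0.4788, -0.2277, 0.2326]
ee_rot: [-0.0, 0.997, 0.079, -0.001]
contact_force: [-0.3, -0.8, -1.0]
width: 0.0641
```

```bash
python3 look.py 6; python3 - <<'E'
from h import *
p=dict(np.load('s6.npz'));th=np.linspace(0,2*np.pi,60,endpoint=False)
C=cloud(p);g=p['depth']>0
b=g&(np.hypot(C[...,0]-.477,C[...,1]+.227)<.03)&(C[...,2]>.045)&(C[...,2]<.13);Q=C[b];print(len(Q),Q.max(0))
from scipy.optimize import least_squares
L=Q[(Q[:,2]<.1)]
for lo,hi in((.045,.075),(.075,.103)):
  L=Q[(Q[:,2]<hi)&(Q[:,2]>lo)];f=least_squares(lambda x:np.hypot(L[:,0]-x[0],L[:,1]-x[1])-.016,[.477,-.227],loss='soft_l1',f_scale=.002);print(f.x,len(L))
im=p['color'][:,:,::-1].copy();sc=6;u0,v0=300,170
crop=cv2.resize(im[v0:v0+90,u0:u0+100],None,fx=sc,fy=sc,interpolation=cv2.INTER_CUBIC)
def circ(cx,cy,r,z,col):
    for u,v in proj(p,[[cx+r*np.cos(t),cy+r*np.sin(t),z] for t in th]): cv2.circle(crop,(int((u-u0+.5)*sc),int((v-v0+.5)*sc)),1,col,-1)
circ(.4765,-.2267,.022,.038,(0,200,0)); circ(.4765,-.2267,.016,.038,(0,0,255));circ(.4765,-.2267,.016,.106,(0,0,255))
# tab predicted
a=np.radians(9.1);ex=np.array([np.cos(a),np.sin(a)]);ey=np.array([-np.sin(a),np.cos(a)])
t=np.array([.4765,-.2267])+.0715*ex;print('tab scene frame',t,'top frame',np.array([.4813,-.2301])+.0715*ex)
for z in(.104,.144):
    X=[[*(t+sx*.01*ex+sy*.006*ey),z] for sx,sy in((1,1),(1,-1),(-1,-1),(-1,1))]
    pts=((proj(p,X)-[u0,v0]+.5)*sc).astype(int);cv2.polylines(crop,[pts.reshape(-1,1,2)],True,(0,0,255),1)
cv2.imwrite('pics/ov6.png',crop)
E
```

```text
[ 0.47884478 -0.22774404  0.23261349] [-4.56537815e-04  9.96849976e-01  7.93064955e-02 -6.29336178e-04] 0.0641490097034349 [-0.33856723 -0.75309374 -0.96579414]
226 [ 0.49376534 -0.20916285  0.12335347]
[ 0.4789327  -0.22773664] 82
[ 0.47946617 -0.22962895] 113
tab scene frame [ 0.54710009 -0.2153917 ] top frame [ 0.55190009 -0.2187917 ]
```

View pics/ov6.png

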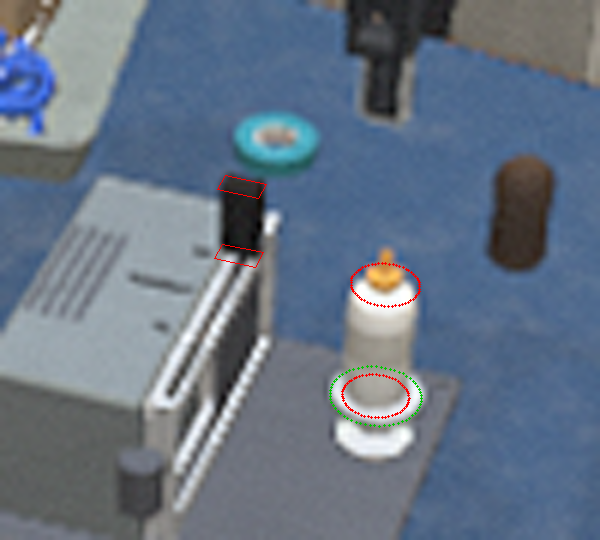

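View pics/c6.png

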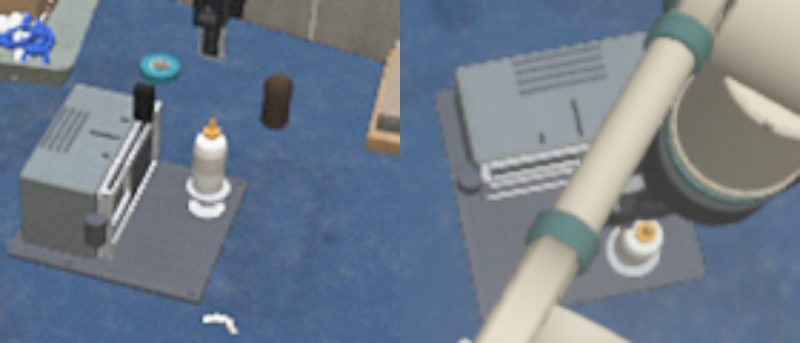

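send_rows --deltas '[{"dp": [0.15, 0.02, 0], "rotation": [0, 0, 0]}, {"dp": [0.3, 0.05, 0], "rotation": [0, 0, 0]}, {"dp": [0.45, 0.08, 0], "rotation": [0, 0, 0]}, {"dp": [0.585, 0.096, 0], "rotation": [0, 0, 0]}, {"dp": [0.585, 0.096, 0], "rotation": [0, 0, 0]}, {"dp": [0.585, 0.096, 0], "rotation": [0, 0, 0]}]'

```text
clock: 12.47
position: [0.5493, -0.2162, 0.232]
ee_rot: [-0.001, 0.997, 0.08, -0.001]
contact_force: [0.4, 0.5, -0.4]
width: 0.064
```

send_rows --deltas '[{"dp": [0, 0, -0.15], "rotation": [0, 0, 0]}, {"dp": [0, 0, -0.3], "rotation": [0, 0, 0]}, {"dp": [0, 0, -0.45], "rotation": [0, 0, 0]}, {"dp": [0, 0, -0.55], "rotation": [0, 0, 0]}, {"dp": [0, 0, -0.55], "rotation": [0, 0, 0]}, {"dp": [0, 0, -0.55], "rotation": [0, 0, 0]}]'

```text
clock: 12.97
position: [0.5482, -0.2165, 0.1668]
ee_rot: [-0.001, 0.997, 0.079, -0.001]
contact_force: [0.4, 0.5, 1.5]
width: 0.0642
```

```bash
python3 look.py 7
```

```text
[ 0.54819523 -0.2164729   0.16681733] [-5.69986646e-04  9.96867043e-01  7.90837498e-02 -1.23828752e-03] 0.06423800623992754 [0.44337299 0.49012546 1.48604712]
```

View pics/c7.png

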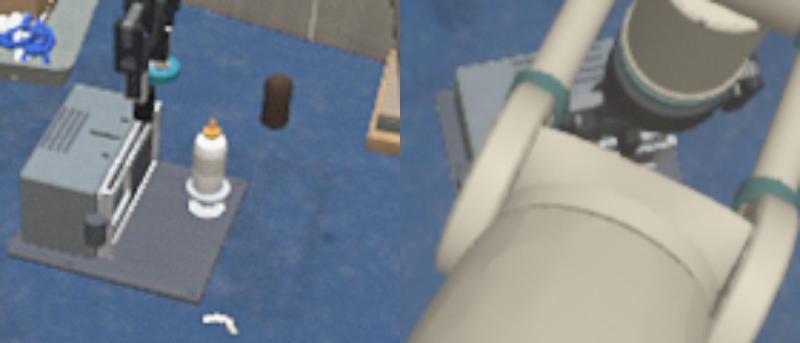

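send_rows --deltas '[{"dp": [0, 0, -0.1], "rotation": [0, 0, 0]}, {"dp": [0, 0, -0.2], "rotation": [0, 0, 0]}, {"dp": [0, 0, -0.3], "rotation": [0, 0, 0]}, {"dp": [0, 0, -0.3], "rotation": [0, 0, 0]}, {"dp": [0, 0, -0.3], "rotation": [0, 0, 0]}, {"dp": [0, 0, -0.3], "rotation": [0, 0, 0]}]'

```text
clock: 13.57
position: [0.5503, -0.217, 0.1328]
ee_rot: [0.001, 0.997, 0.079, 0.001]
contact_force: [-0.6, 0.3, 0.7]
width: 0.0643
```

send_rows --deltas '[{"dp": [0, 0, 0], "rotation": [0, 0, 0]}, {"dp": [0, 0, 0], "rotation": [0, 0, 0]}, {"dp": [0, 0, 0], "rotation": [0, 0, 0]}, {"dp": [0, 0, 0], "rotation": [0, 0, 0]}, {"dp": [0, 0, 0], "rotation": [0, 0, 0]}, {"dp": [0, 0, 0], "rotation": [0, 0, 0]}, {"dp": [0, 0, 0], "rotation": [0, 0, 0]}, {"dp": [0, 0, 0], "rotation": [0, 0, 0]}, {"dp": [0, 0, 0], "rotation": [0, 0, 0]}, {"dp": [0, 0, 0], "rotation": [0, 0, 0]}, {"dp": [0, 0, 0], "rotation": [0, 0, 0]}, {"dp": [0, 0, 0], "rotation": [0, 0, 0]}]' --fingers 1 --grip_force 50

```text
clock: 14.57
position: [0.5498, -0.2169, 0.132]
ee_rot: [0.0, 0.997, 0.079, 0.0]
contact_force: [-1.6, -0.7, 5.9]
width: 0.0115
```

```bash
python3 look.py 8
```

```text
[ 0.54981603 -0.21688682  0.13203108] [4.24429086e-04 9.96847192e-01 7.93435240e-02 3.18164245e-04] 0.01153444544638063 [-1.56886009 -0.71450479  5.86804352]
```

View pics/c8.png

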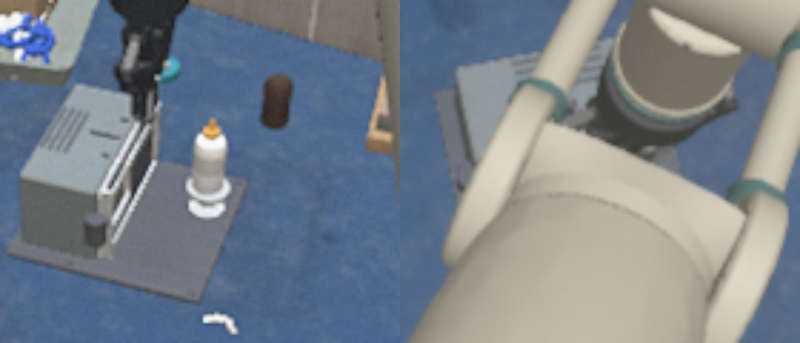

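send_rows --deltas '[{"dp": [-0.007, 0.04, 0], "rotation": [0, 0, 0]}, {"dp": [-0.013, 0.08, 0], "rotation": [0, 0, 0]}, {"dp": [-0.02, 0.12, 0], "rotation": [0, 0, 0]}, {"dp": [-0.026, 0.16, 0], "rotation": [0, 0, 0]}, {"dp": [-0.033, 0.2, 0], "rotation": [0, 0, 0]}, {"dp": [-0.04, 0.247, 0], "rotation": [0, 0, 0]}, {"dp": [-0.04, 0.247, 0], "rotation": [0, 0, 0]}, {"dp": [-0.04, 0.247, 0], "rotation": [0, 0, 0]}, {"dp": [-0.04, 0.247, 0], "rotation": [0, 0, 0]}, {"dp": [-0.04, 0.247, 0], "rotation": [0, 0, 0]}, {"dp": [-0.04, 0.247, 0], "rotation": [0, 0, 0]}]'

```text
clock: 15.58
position: [0.5454, -0.1893, 0.132]
ee_rot: [0.003, 0.997, 0.08, 0.001]
contact_force: [-1.3, -7.7, 3.9]
width: 0.0116
```

```bash
python3 look.py 9; python3 -c "
import cv2
cv2.imwrite('pics/z9.png',cv2.resize(cv2.imread('pics/s9.png')[180:270,290:390],(800,600) if 0 else (660,594),interpolation=2))"
```

```text
[ 0.54536051 -0.18927872  0.13203928] [2.54576193e-03 9.96820239e-01 7.96404276e-02 5.77214188e-04] 0.011585714906955775 [-1.30187778 -7.74838004  3.88170572]
```

View pics/z9.png

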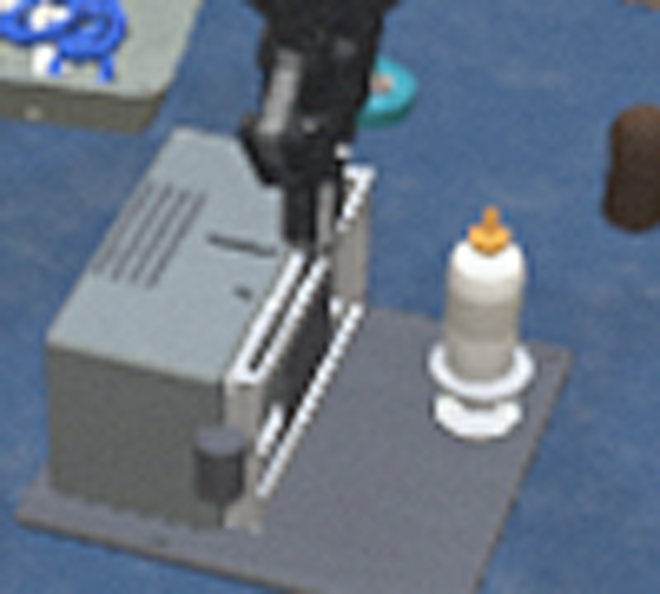

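send_rows --deltas '[{"dp": [-0.001, 0.008, 0], "rotation": [0, 0, 0]}, {"dp": [-0.003, 0.018, 0], "rotation": [0, 0, 0]}, {"dp": [-0.003, 0.018, 0], "rotation": [0, 0, 0]}, {"dp": [-0.003, 0.018, 0], "rotation": [0, 0, 0]}, {"dp": [-0.003, 0.018, 0], "rotation": [0, 0, 0]}, {"dp": [-0.003, 0.018, 0], "rotation": [0, 0, 0]}, {"dp": [-0.003, 0.018, 0], "rotation": [0, 0, 0]}, {"dp": [-0.003, 0.018, 0], "rotation": [0, 0, 0]}]'

```text
clock: 16.35
position: [0.5451, -0.1873, 0.132]
ee_rot: [0.003, 0.997, 0.08, 0.001]
contact_force: [-1.2, -8.3, 3.1]
width: 0.0114
```

```bash
python3 look.py 10; python3 - <<'E'
from h import *
a=np.radians(9.1);ex=np.array([np.cos(a),np.sin(a)]);ey=np.array([-np.sin(a),np.cos(a)])
t=np.array([.4765,-.2267])+.0715*ex
out=[]
for k in ('0','10'):
    p=dict(np.load('scene0.npz' if k=='0' else 's10.npz'))
    im=p['color'][:,:,::-1].copy();sc=8;u0,v0=305,190
    crop=cv2.resize(im[v0:v0+70,u0:u0+50],None,fx=sc,fy=sc,interpolation=cv2.INTER_CUBIC)
    for d,col in((0,(0,255,0)),(.03,(0,0,255)),(.06,(0,255,0))):
        c=t+d*ey
        X=[[*(c+.045*ex),.099],[*(c+.015*ex),.099]]
        pts=((proj(p,X)-[u0,v0]+.5)*sc).astype(int);cv2.polylines(crop,[pts.reshape(-1,1,2)],False,col,1)
    c=t+(0 if k=='0' else .03)*ey
    for z in (.104,.144):
        X=[[*(c+sx*.01*ex+sy*.006*ey),z] for sx,sy in((1,1),(1,-1),(-1,-1),(-1,1))]
        pts=((proj(p,X)-[u0,v0]+.5)*sc).astype(int);cv2.polylines(crop,[pts.reshape(-1,1,2)],True,(0,255,255),1)
    out.append(crop)
cv2.imwrite('pics/z10.png',cv2.hconcat(out))
E
```

```text
[ 0.54506068 -0.18732642  0.1320206 ] [2.69992894e-03 9.96822816e-01 7.96027007e-02 6.27179355e-04] 0.01138419678247433 [-1.16633286 -8.29741978  3.10316326]
```

View pics/z10.png

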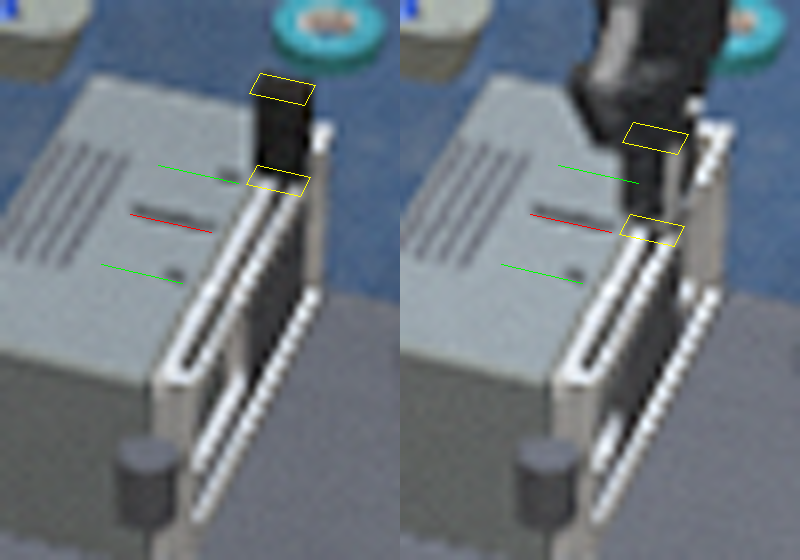

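```bash
python3 - <<'E'
from h import *
a=np.radians(9.1);ex=np.array([np.cos(a),np.sin(a)]);ey=np.array([-np.sin(a),np.cos(a)])
t=np.array([.4765,-.2267])+.0715*ex  # own (-33.5,-35)
out=[]
for k in ('0','10'):
    p=dict(np.load('scene0.npz' if k=='0' else 's10.npz'))
    im=p['color'][:,:,::-1].copy();sc=11;u0,v0=322,210
    crop=cv2.resize(im[v0:v0+54,u0:u0+36],None,fx=sc,fy=sc,interpolation=cv2.INTER_CUBIC)
    for own in range(-70,80,10):
        X=[[*(t+(own+35)/1000*ey),.03],[*(t+(own+35)/1000*ey),.04]]
        pts=((proj(p,X)-[u0,v0]+.5)*sc).astype(int);cv2.polylines(crop,[pts.reshape(-1,1,2)],False,(0,0,255) if own==0 else (0,255,0),1)
    out.append(crop)
cv2.imwrite('pics/e10.png',cv2.hconcat(out))
E
```

```text
(no output)
```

View pics/e10.png

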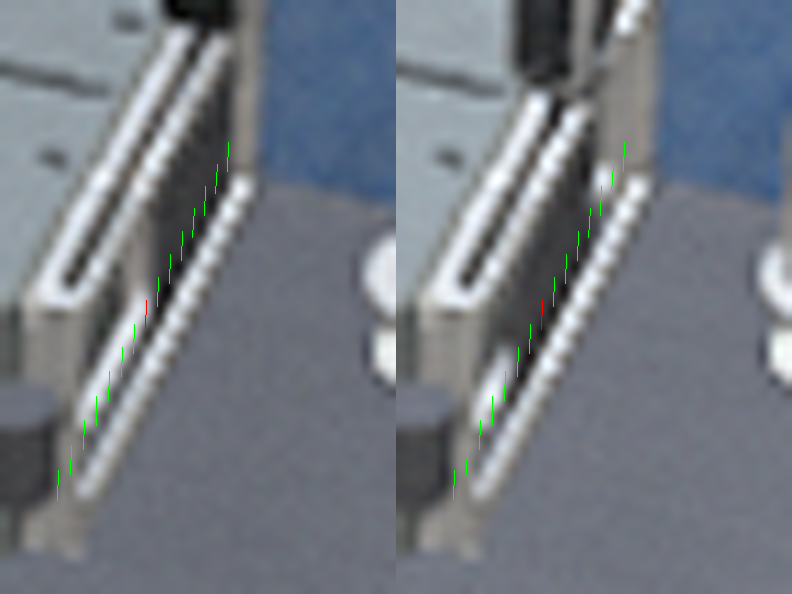

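```bash
python3 - <<'E'
from h import *
from scipy.ndimage import map_coordinates
a=np.radians(9.1);ex=np.array([np.cos(a),np.sin(a)]);ey=np.array([-np.sin(a),np.cos(a)])
t=np.array([.4765,-.2267])+.0715*ex
own=np.arange(-60,75,1.)
for z in(.030,.034,.038,.042,.046,.05,.06):
  pr={}
  for k in ('scene0','s9','s10'):
    p=dict(np.load(k+'.npz'));g=cv2.cvtColor(p['color'],cv2.COLOR_RGB2GRAY).astype(float)
    uv=proj(p,[[*(t+(o+35)/1000*ey),z] for o in own]);pr[k]=map_coordinates(g,[uv[:,1],uv[:,0]],order=1)
  res=[]
  A=pr['scene0']
  for k in('s9','s10'):
    B=pr[k]
    r=[]
    i0,i1=45,80   # own -15..+20 edge at closed
    for s in range(15,40):
        if i1+s>len(B):break
        x=A[i0:i1];y=B[i0+s:i1+s];r.append((np.corrcoef(x,y)[0,1],s))
    res.append(max(r))
  print(z,res,'closed',A[40:110:6].round().astype(int),'now',pr['s10'][40:130:6].round().astype(int))
E
```

```text
0.03 [(np.float64(0.9689884836007977), 27), (np.float64(0.9352011186596221), 27)] closed [ 41  47  83 102 125 122 113 136 126 114 131 105] now [ 47  58  51  47  57  50  46  94 112 117 139 111 119 136 126]
0.034 [(np.float64(0.9878031660780037), 26), (np.float64(0.9660279797603593), 27)] closed [ 45  48  78 155 158 160 164 160 160 167 146 135] now [ 57  55  55  56  55  56  55 108 135 179 154 143 122 136 126]
0.038 [(np.float64(0.9918276007597604), 26), (np.float64(0.9883871344354844), 28)] closed [ 50  55  74 156 192 197 201 201 194 197 201 169] now [ 58  59  61  62  59  61  61 102 155 200 213 180 136 139 131]
0.042 [(np.float64(0.9955266830457024), 26), (np.float64(0.9924189894904404), 28)] closed [ 54  58  72 124 191 208 229 212 210 225 212 196] now [ 61  60  62  63  63  63  65  81 144 201 224 208 188 128 131]
0.046 [(np.float64(0.9925169213545968), 27), (np.float64(0.981598555784201), 28)] closed [ 57  59  73 103 159 197 204 200 200 203 193 199] now [ 63  61  62  65  62  64  68  64 107 178 194 212 196 139 122]
0.05 [(np.float64(0.9666268161191104), 28), (np.float64(0.9695435041027489), 35)] closed [ 58  62  71  98 128 172 155 157 160 151 147 165] now [ 61  61  61  63  63  63  67  68  71 131 150 176 172 142 111]
0.06 [(np.float64(0.9501763099948164), 20), (np.float64(0.9618758312144507), 18)] closed [ 58  57  68  92 115 134 123  95  64  71  74  80] now [ 57  61  61  61  62  61  66  74  77  72  81  91 109 133 129]
```

The image correlation puts travel at about 28 mm, while TCP travel says about 30 mm. I'll nudge it another ~1.2 mm to centre between the two.

send_rows --deltas '[{"dp": [-0.001, 0.005, 0], "rotation": [0, 0, 0]}, {"dp": [-0.002, 0.01, 0], "rotation": [0, 0, 0]}, {"dp": [-0.002, 0.01, 0], "rotation": [0, 0, 0]}, {"dp": [-0.002, 0.01, 0], "rotation": [0, 0, 0]}, {"dp": [-0.002, 0.01, 0], "rotation": [0, 0, 0]}, {"dp": [-0.002, 0.01, 0], "rotation": [0, 0, 0]}, {"dp": [-0.002, 0.01, 0], "rotation": [0, 0, 0]}, {"dp": [-0.002, 0.01, 0], "rotation": [0, 0, 0]}, {"dp": [-0.002, 0.01, 0], "rotation": [0, 0, 0]}, {"dp": [-0.002, 0.01, 0], "rotation": [0, 0, 0]}]'

```text
clock: 17.28
position: [0.5449, -0.1862, 0.132]
ee_rot: [0.003, 0.997, 0.08, 0.001]
contact_force: [-0.3, -8.3, 4.3]
width: 0.0114
```

```bash
python3 look.py 11; python3 -c "
from h import *
s=monitor.get_state();print(abs(s['qd']).max(),s['position'])"
```

```text
[ 0.54487119 -0.18624982  0.13201743] [2.81007545e-03 9.96822695e-01 7.96001017e-02 6.65044411e-04] 0.011364506904278215 [-0.25932001 -8.28173745  4.2592272 ]
0.0024038509712426452 [ 0.54489834 -0.18626617  0.13203631]
```

View pics/c11.png

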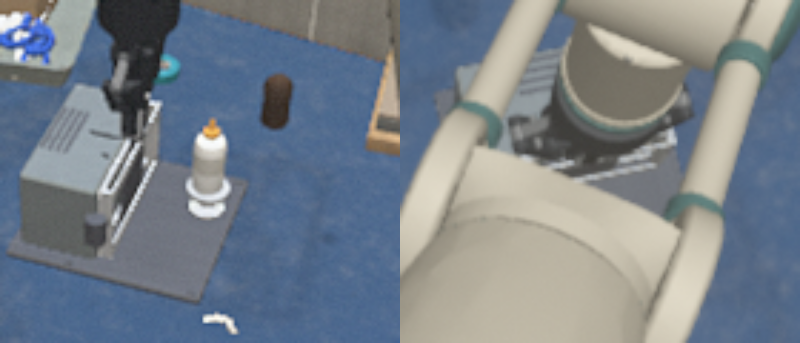

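The bottle is still upright at crop (209,165), centred on the disc. The fingers hold the tab beside the long line, everything is at rest, and the bystanders in view are unmoved. I'm handing in.

```bash
python3 -c "
from h import *
print(manip.sign_off())
s=monitor.get_state();print(s['clock'],s['position'],s['contact_force'],s['width'])"
```

```text
the job is handed in; nothing more can be done
None
the job is handed in; nothing more can be done
```

I stood the glue bottle in the middle of the pedestal and let go. I then gripped the shutter tab, slid it to about half open, and handed in at 17.4 s with the fingers still holding it.

- **Bottle:** in the last picture it stands upright and free on the pedestal, centred to within about 3 mm. I released it while the shutter was still shut.
- **Shutter:** the arm was at rest, with about 8 N of spring force on the fingers and the jaws 11.4 mm apart on the 12 mm tab.
- **Travel estimates:** these disagreed slightly. The arm's own movement gives about 31 mm. The camera gives about 29 mm, which is the 28 mm I measured plus my final 1.2 mm nudge. The spring force alone suggests about 26–27 mm, but it is only roughly known. All three are inside the 25–35 mm allowed.
- **Other things on the table:** I never touched them. The tape and thimble look unmoved in the last crop I viewed; the oil can and cup were outside it, so I didn't check them there.

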